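# Load a blank into a cam clamp and hold the cam at full lift

## Task

Lift the walnut block out of the wooden bin and set it down on the bed of the cam clamp jig, lengthwise between the fence and the open jaw, and let go of it. Then swing the cam lever by its knob until the cam is at its highest lift (the lever lying between the two red lines), so that the jaw presses the block against the fence, and finish while still holding the sprung lever there by its knob. Do not disturb the pencil, bevel, marking gauge and carving lying about.

Things in the scene. Friction and masses are not known exactly. Their poses are not given: they have to be found in the camera images.
- bin: Open wooden bin, fixed to the bench, 170 x 170 mm outside, walls 6 mm thick and 40 mm high, inner floor 6 mm above the bench. Origin: centre of its underside.
- blank_center (a point): Centre of the loose walnut block, 27 (x) x 54 (y) x 27 (z) mm, about 25 g; x, y, z axes along its edges, y is its length. It lies flat in the bin, at any yaw within 0.8 rad of the bin's.
- jig: Cam clamp jig, fixed: plywood plate 120 (x) x 280 (y) x 18 (z) mm, origin: centre of its underside; the jaw presses along +y. From +y to -y: fence (76 mm wide, face at y = 106, top 58 mm above bench), bed, dark jaw (50 mm wide, face at y = 42 when open, top 57 mm), brass cam on its pivot, lever. Two red lines along y at x = -18 and +18 near the -y end flank the lever at highest lift.
- nest (a point): Middle of the top of the bed, a rail 24 mm wide (x) and 60 mm long (y) that stands 10 mm above the plate, 28 mm above the bench. Axes as the jig's. The block lies here lengthwise along y; fence face and open jaw face are 32 mm from this point to either side (64 mm apart), so the block has 10 mm of play. The sides (x) are open for fingers.
- pivot (a point): Point on the vertical pivot axis of the cam and lever, at the height to grip the knob (82 mm above the bench). Fixed in the jig.
- peak_point (a point): Where the centre of the knob grip is when the cam is at its highest lift: 90 mm from the pivot, straight away from the jaw (-y of the jig). Fixed in the jig.
- knob_grip (a point): Centre of the grip of the black upright knob on the lever's end, 22 to 24 mm in diameter, 48 mm tall (55 to 103 mm above the bench), 90 mm from the pivot axis. It spins freely about its own upright axis, so a gripper holding it need not turn. Below it is the flat grey lever, 20 mm wide, its top 55 mm above the bench.
- lever (a joint): Cam lever angle about the upright pivot, rad. 0: resting on its stop, roughly towards -x of the jig, jaw open. Grows counterclockwise from above (knob moves towards -y of the jig). 1.7: highest lift, jaw 13.5 mm forward; beyond, the lift falls; stop at 2.4. A spring drives it back to 0 when let go: 2 N at the knob at the start, 3.5 N at 1.7, a little more as the jaw presses.
- jaw: The sprung jaw (2.5 N/mm) that the cam pushes towards the fence; its y axis is the jig's. It meets the block before highest lift and then presses it with about 9 N. Its origin is not on its face.
- pencil: Red pencil, 177 mm long, bystander. Origin: centre of its underside.
- bevel: Wooden sliding bevel, 125 mm long, bystander. Origin: centre of its underside.
- marking_gauge: Wooden marking gauge, 200 mm long, bystander. Origin: centre of its underside.
- relief_3: Half-carved rosette piece, 59 x 104 mm, bystander. Origin: centre of its underside.
- knob: The lever's free-spinning knob (see knob_grip); origin at the centre of its foot. It is what the fingers hold at the end.
There are look-alikes about, which are no part of the job. What is shaped like the part that bears blank_center but turquoise is not meant.

How it is judged:
By the outcome, as a careful person would: the job done as asked, in the order asked, and still so for the second after the job is handed in, while the arm keeps its last pose, push and grip.
It also fails if it takes over 58 s, if anything falls off the work surface, if the arm or the gripper's body presses on something with over 40 N, if the wrist force passes 120 N, or if a joint passes its speed limit or range.

## Robot

A 7-joint arm with a two-finger parallel gripper is mounted at the origin on a cart in front of the work surface, level with it; the furniture and walls round the work are solid. World frame = base frame: x ahead of the robot, y to its left, z up, the work surface at z = 0. Lengths are in m, angles in rad, forces in N, time in s.
With the tool pointing down it reaches from about 0.425 to 0.925 m from the base axis. Payload 6.8 kg.
Tool frame: the origin (TCP) lies at the very end of the fingers, on their centre line; the grasp point (between the pads) lies 19 mm behind it; z points along the fingers, x is the direction in which the jaws open and shut, and the axes are right-handed (so a half turn about z gives the same grasp; the last joint's range is limited). The gripper opens to 85 mm and grips with 20 to 120 N. Pads are 22 mm wide; open, the fingers measure 114 mm over their backs; the gripper's body (76 mm by 85 mm) begins 54 mm behind the grasp point. The pads swing forward as they close: fully open they stand 13 mm farther back than shut.
Start: joints at [1.212, 0.477, 0.022, 1.555, -0.011, 1.109, -0.083], TCP at [0.168, -0.654, 0.231] pointing down, gripper open.
Joint ranges: [-2.96, 2.96], [-0.34, 2.1], [-1.41, 1.46], [0.24, 2.44], [-1.37, 4.51], [0.17, 1.92], [-2.96, 2.96]. Speed limits (rad/s): [2.39, 2.39, 3.14, 3.14, 3.14, 3.14, 3.14].

## Interface

Orientations are given as a unit quaternion [w, x, y, z].
In Python, from station import get_obs, read_camera, calibration, hand_in, recognise, outline_of, place_of gives the robot as it stands.
- The arm moves only by the tool move_arm, never from a script. Its argument "steps" is a list of rows, each an object with "fingers": the finger opening in mm, from 0 to 85.4; "translation": the shift along the world's x, y, z in mm, a list of three; "turn": the turn about the world's z in rad. In form: [{"fingers": fingers, "translation": [dx, dy, dz], "turn": turn}, ...]. A call has 1 to 10 rows; each row shifts and turns the commanded pose from where the row before left it; what a row does not reach is not made up. A row lasts 1/8 s, in which the tool goes at most 62.5 mm and 10.7 degrees, less where a joint would pass 70% of its speed; a pose out of reach is approached as far as the arm can. A call with a gripper value outside its range is refused whole. The fingers move at their own pace and stop on an object; "newtons" is the grip in N (left out, the last holds). Time passes only in rows, so rows that do not move let the fingers close. It gives the time, the measured TCP pose, the force and the opening at its end, in the units of the state.
- get_obs(): the state, without advancing time (a new reading comes with each control period).
- read_camera(name): name is "scene" or "top" or "wrist"; returns the picture (400x640x3 uint8, blue, green, red); there is no depth.
- calibration(name): a dict with "camera_matrix" (3x3 intrinsics, pixels), "rvec" (rotation vector, rad) and "tvec" (3), from world to camera coordinates, as OpenCV has them. Camera axes: x right, y down, z forward; pixel columns grow to the right and rows downward; lengths in m; the calibration is good to about 2 mm. A picture is of the moment at which its call begins: read the wrist's pose just before it. calibration takes no time and is no camera call; for the wrist camera it gives the pose at the moment of the call.
- hand_in(): hands the job in, once; it reports no verdict.
Trained networks look in the newest picture that a camera, given by its name, has taken for a name from the list of things; names that differ only in an ending like _2 or _b are one class to them, and where a whole thing is asked for, a point or a joint stands for the part that bears it (a point fixed in the world has none). Each returns a list of dicts, best first, with "conf" (0 to 1); they miss things now and then, are a little off and sometimes report something else, mostly with a low value. They report only what shows in the picture. A call takes as long as a camera call. They do not tell look-alikes from the thing itself.
- recognise(camera, name): "xy" ([column, row] in pixels, amid what is visible of it).
- outline_of(camera, name): "mask" (400x640 bool, what is visible of it) and "xy" ([column, row] in pixels, amid what is visible of it).
- place_of(camera, name): "xy" ([column, row] in pixels: a listed point, or the origin of a listed thing).
The state is a dict: "t": time; "q": joint angles; "joint_vel": joint speeds; "joint_torque": joint torques, N m; "eef_pos": TCP position; "tool_rot": TCP orientation; "contact_force": force on the tool from outside, world axes, zero at the start; "torque": the same for the moment, N m; "gripper_width": opening from 0.0 (shut) to 1.0 (fully open).
Only numpy, scipy, OpenCV 4.12 (cv2) and the standard library are available. Lean on these libraries where they do the work, as an engineer would, in place of code of your own. Each camera call takes 0.05 s, during which the arm holds its last target.

## Working session

There is one attempt and no reset: what is moved stays moved. The work goes in short steps, Python scripts to look and compute and a tool call to move; the robot and the scene stay as the last step left them, time stands still between calls to the robot, and variables do not carry over. Pictures are saved under pics/ and viewed, and the job is handed in when it is done.

Besides the shell and the picture viewer there is one more tool, called after "Call:" as name([rows], argument=value, ...), one row to a line, values as JSON. move_arm: Moves the arm, as the interface text tells. Its arguments: {"type":"object","properties":{"steps":{"type":"array"},"newtons":{"type":"number"}},"required":["steps"]}

```bash
mkdir -p pics; ls; cat > h.py <<'E'
import numpy as np,cv2
from station import *
def cal(n):
    c=calibration(n);K=np.array(c["camera_matrix"],float);R=cv2.Rodrigues(np.array(c["rvec"],float))[0];t=np.array(c["tvec"],float).ravel();return K,R,t
def ray(c,xy,z):
    K,R,t=c;d=R.T@np.linalg.inv(K)@np.array([xy[0],xy[1],1.]);o=-R.T@t
    return o+d*(z-o[2])/d[2]
def proj(c,p):
    K,R,t=c;q=K@(R@np.array(p,float)+t);return q[:2]/q[2]
E
python3 - <<'E'
from h import *
print(get_obs())
for n in ["top","scene"]:
    im=read_camera(n);cv2.imwrite(f"pics/{n}0.png",im);c=cal(n)
    print(n,-c[1].T@c[2])
    for nm,z in [("blank_center",.0195),("bin",0),("jig",0),("nest",.028),("pivot",.082),("peak_point",.082),("knob_grip",.079),("knob",.055),("jaw",0.03)]:
        for d in place_of(n,nm)[:3]:
            print(nm,round(d["conf"],2),np.round(d["xy"],1),np.round(ray(c,d["xy"],z),4))
E
```

```text
pics
{'t': 0.0, 'q': array([ 1.21191744,  0.47777408,  0.02235692,  1.55650084, -0.01152294,
        1.10928814, -0.08307549]), 'joint_vel': array([ 0.00049601,  0.00076777,  0.00044515,  0.00079815,  0.0006373 ,
       -0.00033618, -0.00092633]), 'joint_torque': array([-5.97171856e-04, -5.96453226e+01,  1.60717964e+00, -2.81204903e+01,
        1.23752811e-02,  9.25981236e-03,  1.32971287e-06]), 'eef_pos': array([ 0.1673342 , -0.65329594,  0.23032264]), 'tool_rot': array([-5.14417239e-04,  7.89992711e-01, -6.13115543e-01, -7.64060950e-04]), 'contact_force': array([ 0.11162617, -0.25319563, -0.84775523]), 'torque': array([-0.0179159 , -0.00483048,  0.03581102]), 'gripper_width': 0.9996376660047781}
top [ 0.23346367 -0.00882771  1.53779834]
blank_center 0.73 [228.3 191.2] [0.5386 0.3467 0.0195]
blank_center 0.53 [248.8 227.8] [0.4174 0.2719 0.0195]
blank_center 0.52 [289.7 178.7] [0.5853 0.1434 0.0195]
bin 0.88 [283.6 186. ] [0.5641 0.1651 0.    ]
jig 0.75 [389.2 180.2] [ 0.5912 -0.1904  0.    ]
nest 0.83 [369.8 177.5] [ 0.5926 -0.123   0.028 ]
pivot 0.92 [405.6 175.8] [ 0.5875 -0.2329
[... 183 characters left out ...]
58 [394.7 209.7] [ 0.4816 -0.2015  0.055 ]
jaw 0.37 [393.  177.4] [ 0.5939 -0.1994  0.03  ]
scene [-0.23193549  0.77669404  0.73833709]
blank_center 0.88 [265.3 274.4] [0.3962 0.3034 0.0195]
blank_center 0.51 [210.9 260.5] [0.5417 0.365  0.0195]
blank_center 0.49 [270.6 222.3] [0.5534 0.1459 0.0195]
bin 0.76 [261.1 228.7] [0.5714 0.1695 0.    ]
jig 0.56 [337.8 181.6] [ 0.582  -0.1938  0.    ]
nest 0.85 [323.1 179.8] [ 0.5965 -0.1328  0.028 ]
pivot 0.72 [346.8 157.1] [ 0.5781 -0.2353  0.082 ]
peak_point 0.9 [360.3 147.5] [ 0.5903 -0.3271  0.082 ]
knob 0.63 [322.4 182.9] [ 0.5532 -0.0818  0.055 ]
knob 0.41 [363.3 173.7] [ 0.4918 -0.2187  0.055 ]
jaw 0.43 [336.1 179.3] [ 0.5634 -0.1623  0.03  ]
```

```bash
python3 - <<'E'
import cv2
a=cv2.imread("pics/top0.png")[130:270,190:470];cv2.imwrite("pics/tc0.png",cv2.resize(a,(800,400),interpolation=cv2.INTER_CUBIC))
E
```

```text
(no output)
```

View pics/tc0.png

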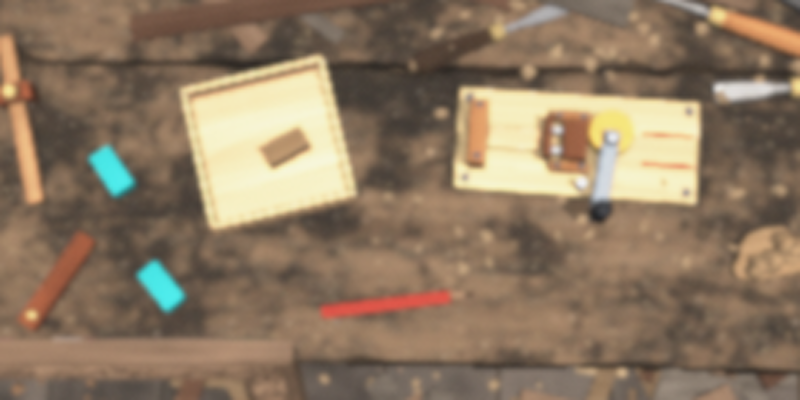

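View pics/scene0.png

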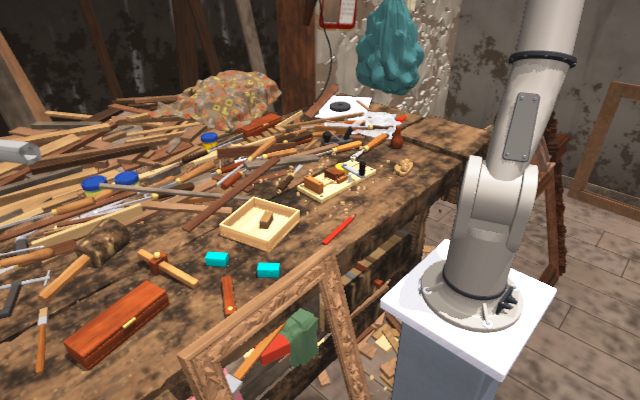

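View pics/top0.png

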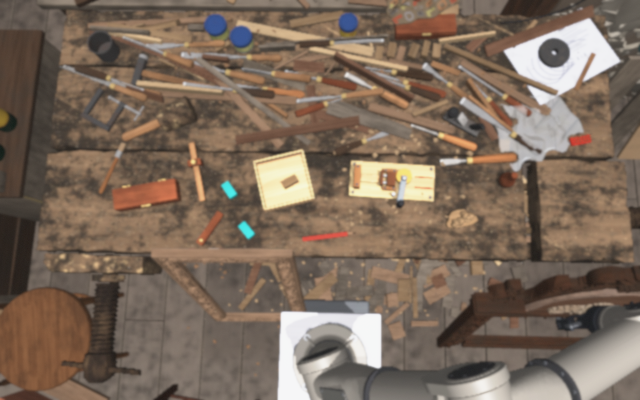

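The look-alikes for the block are the turquoise blocks at top (229,190) and (247,230). The walnut block is brown, inside the bin at top (290,182), and it is the one I choose. The jig is at (390,180) with its +y pointing image left, and the knob is at (401,203). The top crop confirms the brown block in the bin. I'm moving towards the bin now.

Call:
move_arm([
  {"fingers": 85, "translation": [35, 44, 5], "turn": 0.11},
  {"fingers": 85, "translation": [35, 44, 5], "turn": 0.11},
  {"fingers": 85, "translation": [35, 44, 5], "turn": 0.11},
  {"fingers": 85, "translation": [35, 44, 5], "turn": 0.11},
  {"fingers": 85, "translation": [35, 44, 0], "turn": 0.11},
  {"fingers": 85, "translation": [35, 44, 0], "turn": 0.11},
  {"fingers": 85, "translation": [35, 44, 0], "turn": 0.11},
  {"fingers": 85, "translation": [35, 44, 0], "turn": 0.11},
  {"fingers": 85, "translation": [17, 55, 0], "turn": 0.11},
  {"fingers": 85, "translation": [17, 55, 0], "turn": 0.11},
])

```text
t: 2.25
eef_pos: [0.4821, -0.1902, 0.2515]
tool_rot: [0.0, 0.994, -0.108, 0.0]
contact_force: [0.2, 0.1, -0.0]
gripper_width: 0.995
```

```bash
cat > w.py <<'E'
import sys
from h import *
nm=sys.argv[1]
o=get_obs();c=cal("wrist");im=read_camera("wrist");cv2.imwrite(f"pics/{nm}.png",im)
print(o["t"],o["eef_pos"],o["tool_rot"],-c[1].T@c[2])
for a in sys.argv[2:]:
    n,z=a.split(":")
    for d in place_of("wrist",n)[:3]: print(n,round(d["conf"],2),np.round(d["xy"],1),np.round(ray(c,d["xy"],float(z)),4))
E
python3 w.py w1 nest:.028 pivot:.082 peak_point:.082 jig:0 knob_grip:.079 knob:.055
```

```text
2.25 [ 0.48210727 -0.1901943   0.25149205] [ 6.13205355e-05  9.94141729e-01 -1.08083943e-01  2.81642428e-04] [ 0.5001551  -0.11094538  0.3934057 ]
nest 0.66 [404.6  75.7] [ 0.5906 -0.1186  0.028 ]
pivot 0.81 [426.7 192. ] [ 0.584  -0.2281  0.082 ]
jig 0.6 [406.2 147.2] [ 0.5887 -0.1984  0.    ]
knob_grip 0.61 [335.2 194.1] [ 0.4962 -0.2119  0.079 ]
knob 0.62 [335.3 188.9] [ 0.4972 -0.214   0.055 ]
```

View pics/w1.png

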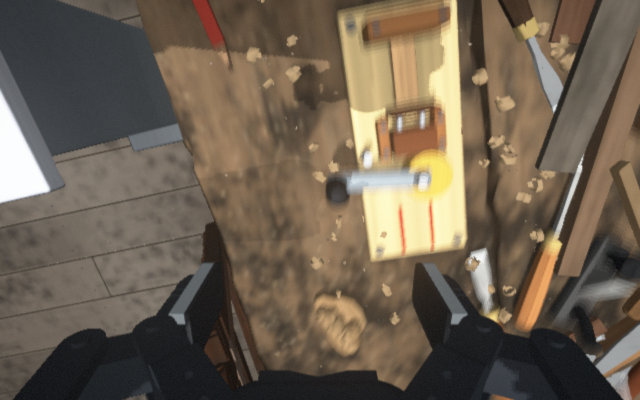

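The wrist picture shows the jig from above: plate corners about (338,13), (371,262) and (467,246), knob (338,190), pivot (425,182), bed strip (404,70). I'll compute the jig pose from those corners and carry on to the bin.

```bash
python3 - <<'E'
from h import *
c=cal("wrist")
for p in [(338,13),(371,262),(467,246)]: print(p,np.round(ray(c,p,.018),4))
im=cv2.imread("pics/w1.png");cv2.imwrite("pics/w1c.png",cv2.resize(im[0:270,310:490],(533,800))[:600] if 0 else cv2.resize(im[0:270,310:490],(400,600),interpolation=cv2.INTER_CUBIC))
E
```

```text
(338, 13) [ 0.5354 -0.0498  0.018 ]
(371, 262) [ 0.5195 -0.3331  0.018 ]
(467, 246) [ 0.6397 -0.3375  0.018 ]
```

View pics/w1c.png

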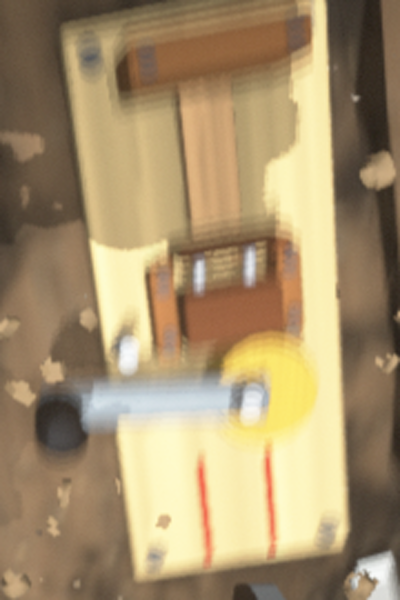

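Call:
move_arm([
  {"fingers": 85, "translation": [14, 55, 0], "turn": 0.11},
  {"fingers": 85, "translation": [14, 55, 0], "turn": 0.11},
  {"fingers": 85, "translation": [14, 55, 0], "turn": 0.11},
  {"fingers": 85, "translation": [14, 55, 0], "turn": 0.11},
  {"fingers": 85, "translation": [14, 50, 0], "turn": 0.11},
  {"fingers": 85, "translation": [14, 0, 0], "turn": 0.11},
  {"fingers": 85, "translation": [0, 0, 0], "turn": 0.0},
])

```text
t: 3.48
eef_pos: [0.5663, 0.0767, 0.2508]
tool_rot: [-0.0, 0.976, 0.217, -0.0]
contact_force: [-0.1, 0.3, -1.2]
gripper_width: 0.995
```

```bash
python3 w.py w2 blank_center:.0195 bin:0
```

```text
3.475 [0.56631578 0.07673022 0.25080138] [-7.65069567e-05  9.76269512e-01  2.16558936e-01 -2.46416368e-04] [0.53261739 0.15021151 0.3927048 ]
blank_center 0.68 [352.7 108.1] [0.5761 0.1476 0.0195]
bin 0.71 [361.5  93.7] [0.5802 0.1655 0.    ]
```

View pics/w2.png

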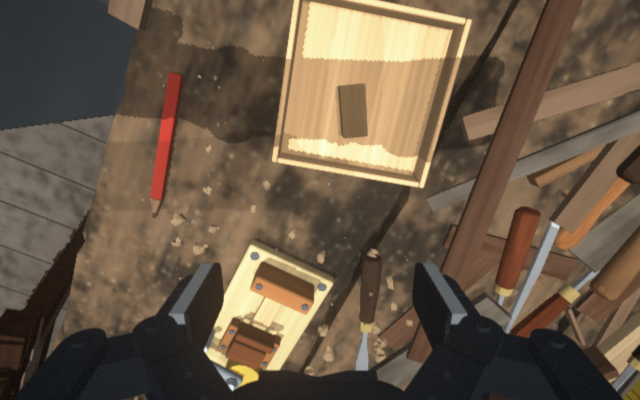

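The picture shows the walnut block in the bin at (352,110). The pencil is at (167,140) and the jig is at the lower left. Next I'll measure the block's yaw.

```bash
python3 - <<'E'
from h import *
c=cal("wrist")
ms=outline_of("wrist","blank_center")
im=cv2.imread("pics/w2.png")
for m in ms[:2]:
    k=m["mask"].astype(np.uint8);print(m["conf"],k.sum(),m["xy"],cv2.minAreaRect(cv2.findNonZero(k)))
    cs,_=cv2.findContours(k,0,2);
cr=cv2.resize(im[70:150,315:395],(640,600),interpolation=cv2.INTER_CUBIC);cv2.imwrite("pics/w2c.png",im[70:150,315:395].repeat(7,0).repeat(7,1))
E
```

```text
0.85 1447 [354.8, 108.6] ((353.2746887207031, 110.32940673828125), (54.247650146484375, 27.871723175048828), 85.71085357666016)
```

View pics/w2c.png

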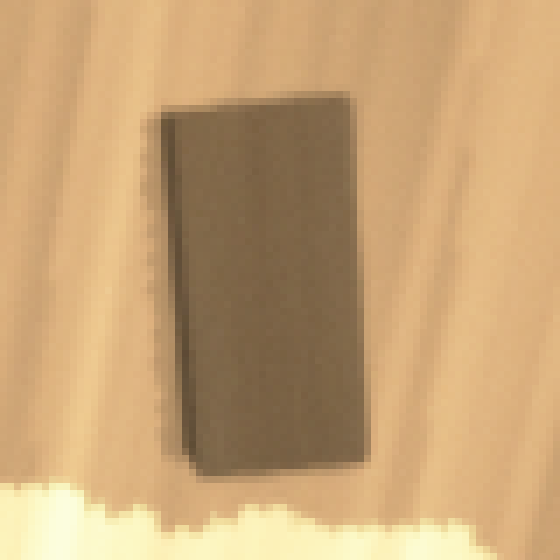

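```bash
python3 - <<'E'
from h import *
c=cal("wrist");o=get_obs()
P=[ray(c,(315+a/7,70+b/7),.033) for a,b in [(178,108),(353,97),(369,465),(200,475)]]
P=np.array(P);print(np.round(P,4));m=P.mean(0);print("c",m)
d=(P[0]+P[1]-P[2]-P[3])[:2]/2;w=(P[1]+P[2]-P[0]-P[3])[:2]/2
print(np.linalg.norm(d),np.linalg.norm(w),np.arctan2(-d[0],d[1]),np.arctan2(w[1],w[0]))
q=o["tool_rot"];print("tool x ang",2*np.arctan2(q[2],q[1]), m-o["eef_pos"])
E
```

```text
[[0.5519 0.162  0.033 ]
 [0.5744 0.1741 0.033 ]
 [0.6012 0.1279 0.033 ]
 [0.5785 0.1157 0.033 ]]
c [0.57651346 0.14492275 0.033     ]
0.053396196738642876 0.025674914054124004 0.5239746560101772 0.49517084123771904
tool x ang 0.43604330139285474 [ 0.01134669  0.06840452 -0.21814189]
```

Call:
move_arm([
  {"fingers": 56, "translation": [6, 34, -30], "turn": 0.04},
  {"fingers": 56, "translation": [5, 34, -40], "turn": 0.04},
  {"fingers": 56, "translation": [0, 0, -50], "turn": 0},
  {"fingers": 56, "translation": [0, 0, -40], "turn": 0},
  {"fingers": 56, "translation": [0, 0, 0], "turn": 0},
])

```text
t: 4.3
eef_pos: [0.5741, 0.1443, 0.0887]
tool_rot: [0.0, 0.967, 0.256, -0.003]
contact_force: [0.2, -0.7, 0.5]
gripper_width: 0.658
```

```bash
python3 w.py w3 blank_center:.0195
```

```text
4.3 [0.57414813 0.14431932 0.08871764] [ 3.15761088e-04  9.66589579e-01  2.56309314e-01 -3.16572411e-03] [0.53532643 0.21505956 0.23068499]
blank_center 0.89 [322.2 213.5] [0.577  0.1462 0.0195]
blank_center 0.26 [ 33.2 237.6] [0.4113 0.0306 0.0195]
blank_center 0.25 [338.7 184. ] [0.5761 0.1695 0.0195]
```

View pics/w3.png

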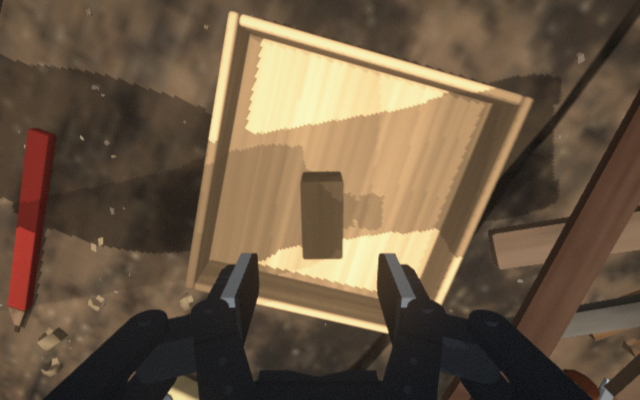

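The block is upright and aligned in the wrist view at (322,217), between the fingers, about 3 mm off in x. I'll go down and grip it.

Call:
move_arm([
  {"fingers": 56, "translation": [2, 1, -40], "turn": 0},
  {"fingers": 56, "translation": [0, 0, -30], "turn": 0},
  {"fingers": 56, "translation": [0, 0, -10], "turn": 0},
  {"fingers": 15, "translation": [0, 0, 0], "turn": 0},
  {"fingers": 15, "translation": [0, 0, 0], "turn": 0},
  {"fingers": 15, "translation": [0, 0, 0], "turn": 0},
  {"fingers": 15, "translation": [0, 0, 0], "turn": 0},
], newtons=35)

```text
t: 5.28
eef_pos: [0.58, 0.1476, 0.0133]
tool_rot: [0.0, 0.966, 0.257, 0.002]
contact_force: [-0.5, -1.2, 7.2]
gripper_width: 0.304
```

Call:
move_arm([
  {"fingers": 15, "translation": [0, 0, 30], "turn": 0},
  {"fingers": 15, "translation": [0, 0, 60], "turn": 0},
  {"fingers": 15, "translation": [0, 0, 60], "turn": 0},
  {"fingers": 15, "translation": [0, -48, 15], "turn": -0.08},
  {"fingers": 15, "translation": [0, -48, 15], "turn": -0.08},
  {"fingers": 15, "translation": [1, -48, 0], "turn": -0.08},
  {"fingers": 15, "translation": [1, -48, 0], "turn": -0.08},
  {"fingers": 15, "translation": [1, -48, 0], "turn": -0.08},
  {"fingers": 15, "translation": [1, -48, 0], "turn": -0.08},
  {"fingers": 15, "translation": [1, -48, 0], "turn": -0.08},
])

```text
t: 6.52
eef_pos: [0.5835, -0.1904, 0.1923]
tool_rot: [0.0, 1.0, -0.021, 0.001]
contact_force: [0.4, 0.3, 0.4]
gripper_width: 0.308
```

Call:
move_arm([
  {"fingers": 15, "translation": [0, 0, 0], "turn": 0},
  {"fingers": 15, "translation": [0, 0, 0], "turn": 0},
])

```text
t: 6.78
eef_pos: [0.5836, -0.1882, 0.1918]
tool_rot: [-0.0, 1.0, -0.02, 0.0]
contact_force: [0.1, 0.6, -0.2]
gripper_width: 0.309
```

```bash
python3 w.py w4 nest:.028 pivot:.082 jig:0 blank_center:.0195 peak_point:.082
```

```text
6.775 [ 0.58360541 -0.18819703  0.19177213] [-2.90394851e-04  9.99806145e-01 -1.96848110e-02  3.09946605e-04] [ 0.58733608 -0.10722532  0.33372545]
nest 0.55 [316.  103.3] [ 0.5859 -0.1198  0.028 ]
blank_center 0.82 [318.7 273.1] [ 0.5816 -0.2951  0.0195]
```

View pics/w4.png

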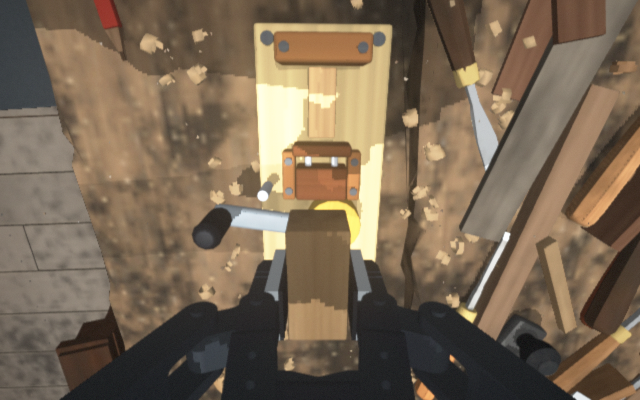

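```bash
python3 - <<'E'
from h import *
c=cal("wrist");im=cv2.imread("pics/w4.png");e=get_obs()["eef_pos"]
cv2.imwrite("pics/w4a.png",cv2.resize(im[10:270,190:400],(646,800),interpolation=cv2.INTER_CUBIC)[:0] if 0 else cv2.resize(im[15:215,235:415],(540,600),interpolation=cv2.INTER_CUBIC))
def draw(dy,col,x):
    th=-.04;
    for z in (-.007,.020):
        Q=[]
        for a,b in [(-1,-1),(1,-1),(1,1),(-1,1)]:
            l=np.array([a*.0135,b*.027+dy]);R=np.array([[np.cos(th),-np.sin(th)],[np.sin(th),np.cos(th)]])
            Q.append(proj(c,np.r_[e[:2]+R@l,e[2]+z]))
        cv2.polylines(x,[np.int32(np.array(Q)*8)],1,col,1,cv2.LINE_AA,3)
x=im.copy();draw(0,(0,255,0),x)
cv2.imwrite("pics/w4b.png",cv2.resize(x[190:360,250:390],(494,600),interpolation=cv2.INTER_CUBIC))
E
```

```text
(no output)
```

View pics/w4a.png

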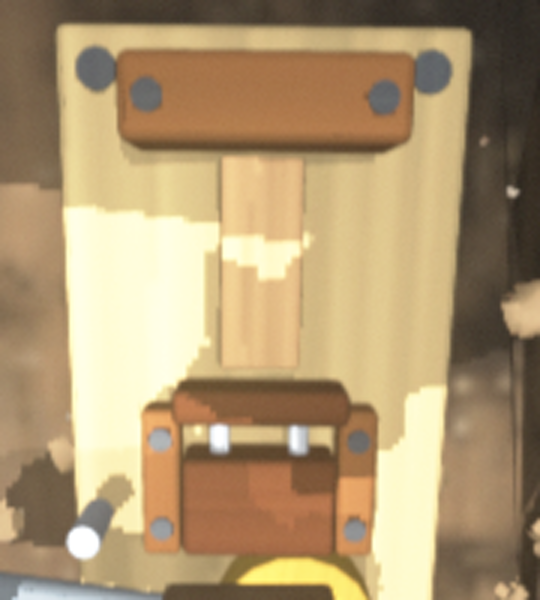

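View pics/w4b.png

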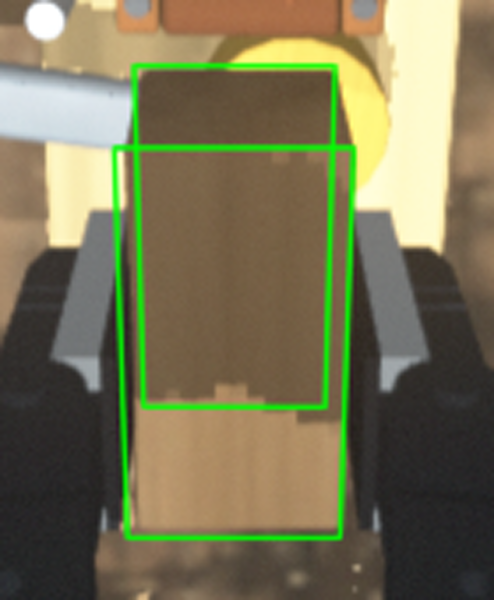

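```bash
python3 - <<'E'
from h import *
c=cal("wrist");e=get_obs()["eef_pos"]
f=lambda a,b,z: ray(c,(235+a/3,15+b/3),z)
for n,a,b,z in [("bedTL",220,157,.028),("bedTR",304,157,.028),("bedBL",220,368,.028),("bedBR",299,368,.028),("pTL",57,27,.018),("pTR",471,28,.018),("fenceL",122,138,.058),("fenceR",411,138,.058),("jawL",178,382,.057),("jawR",345,382,.057)]: print(n,np.round(f(a,b,z),4))
B=np.mean([f(a,b,.028) for a,b in [(220,157),(304,157),(220,368),(299,368)]],0);print(B,(B-e)*1000)
E
```

```text
bedTL [ 0.5805 -0.0898  0.028 ]
bedTR [ 0.6044 -0.0907  0.028 ]
bedBL [ 0.5777 -0.1492  0.028 ]
bedBR [ 0.6016 -0.1502  0.028 ]
pTL [ 0.5359 -0.0533  0.018 ]
pTR [ 0.6528 -0.058   0.018 ]
fenceL [ 0.5565 -0.086   0.058 ]
fenceR [ 0.63   -0.0888  0.058 ]
jawL [ 0.5669 -0.1486  0.057 ]
jawR [ 0.6128 -0.1504  0.057 ]
[ 0.59105219 -0.11996694  0.028     ] [   7.34568194   67.85132013 -163.48045453]
```

Call:
move_arm([
  {"fingers": 15, "translation": [4, 35, 0], "turn": 0},
  {"fingers": 15, "translation": [3, 34, 0], "turn": 0},
  {"fingers": 15, "translation": [0, 0, -50], "turn": 0},
  {"fingers": 15, "translation": [0, 0, -50], "turn": 0},
  {"fingers": 15, "translation": [0, 0, -42], "turn": 0},
  {"fingers": 15, "translation": [0, 0, 0], "turn": 0},
])

```text
t: 7.82
eef_pos: [0.5879, -0.1191, 0.0464]
tool_rot: [-0.001, 1.0, -0.019, -0.003]
contact_force: [-0.9, 0.5, 0.1]
gripper_width: 0.303
```

```bash
python3 w.py w5; python3 -c "
from h import *
im=read_camera('scene');cv2.imwrite('pics/s5.png',cv2.resize(im[130:230,270:410],(800,571),interpolation=cv2.INTER_CUBIC))
im=read_camera('top');cv2.imwrite('pics/t5.png',cv2.resize(im[140:220,330:450],(800,533),interpolation=cv2.INTER_CUBIC))"
```

```text
7.825 [ 0.58788312 -0.11913937  0.04643597] [-5.25926873e-04  9.99804574e-01 -1.94848378e-02 -3.29820569e-03] [ 0.59261453 -0.03824393  0.188414  ]
```

View pics/w5.png

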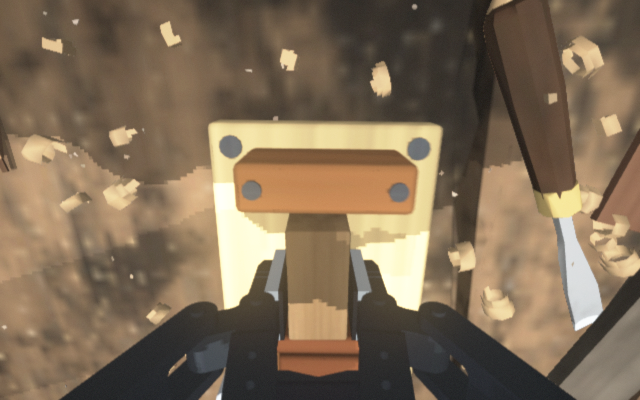

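View pics/s5.png

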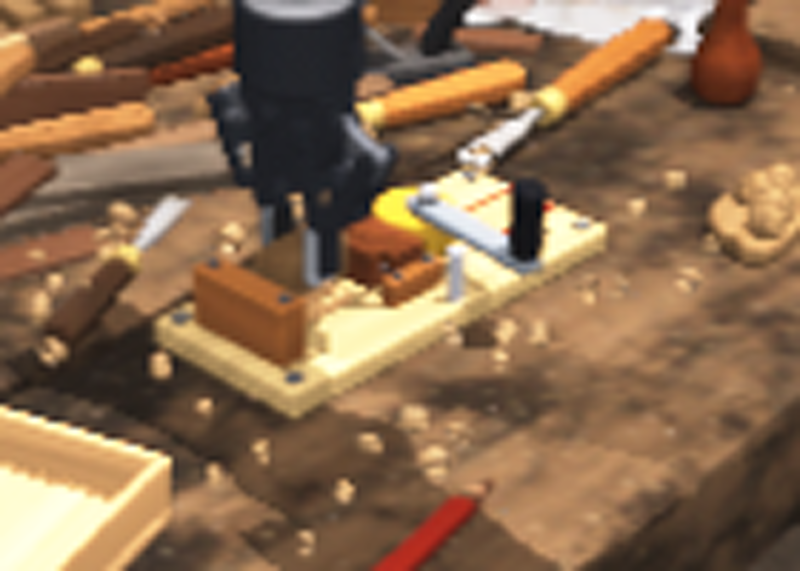

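The block hangs between the fence and the jaw (wrist view: block x≈318, fence centre ≈325). It needs +3 mm in x, then I lower it.

Call:
move_arm([
  {"fingers": 15, "translation": [3, 0, 0], "turn": 0},
  {"fingers": 15, "translation": [0, 0, -5], "turn": 0},
  {"fingers": 15, "translation": [0, 0, -4], "turn": 0},
  {"fingers": 15, "translation": [0, 0, 0], "turn": 0},
])

```text
t: 8.48
eef_pos: [0.5931, -0.1199, 0.0399]
tool_rot: [-0.0, 1.0, -0.02, -0.0]
contact_force: [0.7, 0.6, 0.7]
gripper_width: 0.302
```

Call:
move_arm([
  {"fingers": 15, "translation": [-1, 0, -3], "turn": 0},
  {"fingers": 15, "translation": [0, 0, -2], "turn": 0},
  {"fingers": 15, "translation": [0, 0, 0], "turn": 0},
])

```text
t: 8.85
eef_pos: [0.5925, -0.1199, 0.0353]
tool_rot: [0.0, 1.0, -0.02, -0.0]
contact_force: [-0.8, -0.5, 1.7]
gripper_width: 0.304
```

```bash
python3 w.py w6
```

```text
8.85 [ 0.5924937  -0.11985245  0.03533555] [ 6.31544544e-06  9.99800439e-01 -1.99770464e-02 -1.72066923e-05] [ 0.59638807 -0.03881038  0.1772083 ]
```

View pics/w6.png

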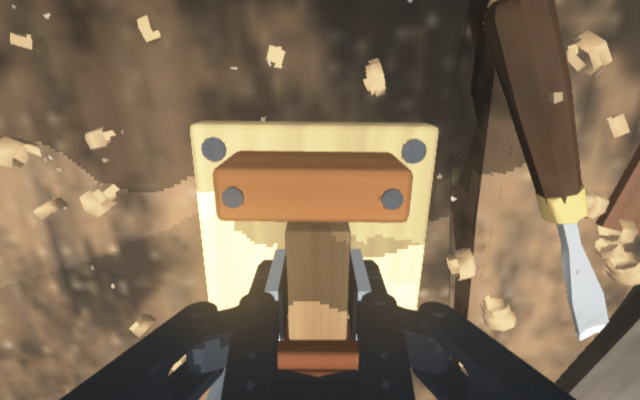

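Call:
move_arm([
  {"fingers": 15, "translation": [0, 0, -2], "turn": 0},
  {"fingers": 15, "translation": [0, 0, 0], "turn": 0},
])

```text
t: 9.15
eef_pos: [0.5925, -0.1199, 0.0352]
tool_rot: [0.001, 1.0, -0.02, -0.0]
contact_force: [-7.2, 0.9, 17.7]
gripper_width: 0.298
```

Contact felt (18 N), so the block sits on the bed. I'll ease off and let go.

Call:
move_arm([
  {"fingers": 15, "translation": [-2, 0, 2], "turn": 0},
  {"fingers": 40, "translation": [0, 0, 0], "turn": 0},
  {"fingers": 40, "translation": [0, 0, 0], "turn": 0},
  {"fingers": 42, "translation": [0, 0, 0], "turn": 0},
])

```text
t: 9.65
eef_pos: [0.5905, -0.1199, 0.035]
tool_rot: [-0.0, 1.0, -0.02, -0.0]
contact_force: [-0.3, -0.5, -0.7]
gripper_width: 0.492
```

Call:
move_arm([
  {"fingers": 42, "translation": [0, 0, 30], "turn": 0},
  {"fingers": 50, "translation": [0, 0, 50], "turn": 0},
  {"fingers": 50, "translation": [0, 0, 50], "turn": 0},
  {"fingers": 50, "translation": [-30, -40, 15], "turn": 0},
  {"fingers": 50, "translation": [-30, -35, 0], "turn": 0},
  {"fingers": 50, "translation": [0, 0, 0], "turn": 0},
  {"fingers": 50, "translation": [0, 0, 0], "turn": 0},
])

```text
t: 10.52
eef_pos: [0.5308, -0.1944, 0.1803]
tool_rot: [-0.0, 1.0, -0.02, 0.0]
contact_force: [-0.3, -0.8, 0.8]
gripper_width: 0.585
```

```bash
python3 w.py w7 blank_center:.0415 nest:.028 pivot:.082 peak_point:.082 knob_grip:.079 knob:.055
```

```text
10.525 [ 0.53080084 -0.19443218  0.18029379] [-2.62024149e-04  9.99800126e-01 -1.99901806e-02  1.80325251e-04] [ 0.53463194 -0.11344391  0.3222387 ]
blank_center 0.77 [388.6  95.8] [ 0.5918 -0.1216  0.0415]
blank_center 0.69 [387.7 239.3] [ 0.5944 -0.2484  0.0415]
pivot 0.59 [386.4 237.8] [ 0.5847 -0.2276  0.082 ]
knob_grip 0.96 [273.7 224. ] [ 0.4964 -0.2135  0.079 ]
knob 0.64 [277.7 211.2] [ 0.497  -0.2117  0.055 ]
```

View pics/w7.png

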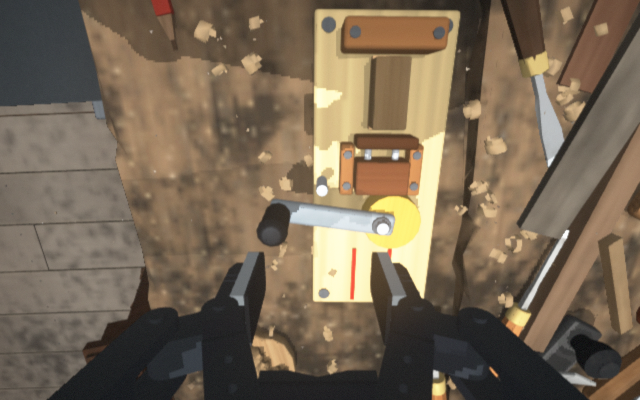

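The block (390,92) lies straight on the bed between fence and jaw. The knob is at (270,228) and the pivot at (383,228). Next I reach for the knob.

Call:
move_arm([
  {"fingers": 50, "translation": [-17, -10, 0], "turn": 0},
  {"fingers": 50, "translation": [-17, -9, 0], "turn": 0},
  {"fingers": 50, "translation": [0, 0, -30], "turn": 0},
  {"fingers": 50, "translation": [0, 0, -25], "turn": 0},
  {"fingers": 50, "translation": [0, 0, 0], "turn": 0},
])

```text
t: 11.5
eef_pos: [0.4938, -0.2145, 0.1239]
tool_rot: [-0.0, 1.0, -0.021, -0.002]
contact_force: [0.4, 0.7, 0.2]
gripper_width: 0.584
```

```bash
python3 w.py w8 knob_grip:.079 knob:.055;python3 -c "
from h import *
c=cal('wrist');e=get_obs()['eef_pos'];im=cv2.imread('pics/w8.png')
for z,r in ((.103,.0115),(.079,.0115),(.055,.0115)):
    Q=[proj(c,[e[0]+r*np.cos(a),e[1]+r*np.sin(a),z]) for a in np.linspace(0,6.28,40)]
    cv2.polylines(im,[np.int32(np.array(Q))],1,(0,255,0),1)
cv2.imwrite('pics/w8o.png',im)"
```

```text
11.5 [ 0.49381568 -0.214496    0.12387233] [-4.68030646e-04  9.99784168e-01 -2.06696077e-02 -2.04120077e-03] [ 0.49839069 -0.13360461  0.26583972]
knob_grip 0.82 [320.3 228. ] [ 0.4961 -0.2141  0.079 ]
knob 0.68 [321.  213.7] [ 0.4967 -0.214   0.055 ]
```

View pics/w8o.png

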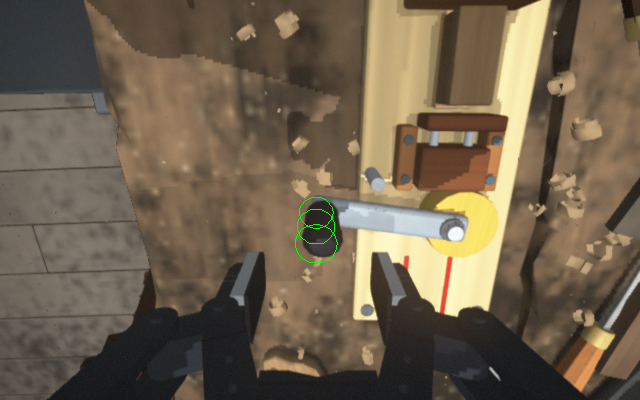

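The overlay circles sit about 2 mm to the −x side of the knob (320,232). I'll correct that, descend and grip.

Call:
move_arm([
  {"fingers": 50, "translation": [1, 0, -30], "turn": 0},
  {"fingers": 50, "translation": [0, 0, -28], "turn": 0},
  {"fingers": 50, "translation": [0, 0, -2], "turn": 0},
  {"fingers": 12, "translation": [0, 0, 0], "turn": 0},
  {"fingers": 12, "translation": [0, 0, 0], "turn": 0},
  {"fingers": 12, "translation": [0, 0, 0], "turn": 0},
  {"fingers": 12, "translation": [0, 0, 0], "turn": 0},
], newtons=60)

```text
t: 12.52
eef_pos: [0.4962, -0.2143, 0.067]
tool_rot: [0.001, 1.0, -0.02, -0.001]
contact_force: [-6.8, 0.8, 10.2]
gripper_width: 0.249
```

```bash
python3 w.py w9; python3 - <<'E'
import numpy as np
p=np.array([.586,-.229]);a0=np.pi-np.arctan2(.0155,.0895)
pr=None
for k in range(0,18):
    a=a0+0.1*k;q=p+.09*np.array([np.cos(a),np.sin(a)])
    print(k,np.round(q*1000,1),None if pr is None else np.round((q-pr)*1000,1));pr=q
E
```

```text
12.525 [ 0.49616818 -0.21429005  0.06698003] [ 6.18514475e-04  9.99792335e-01 -2.03367663e-02 -1.14860846e-03] [ 0.5004436  -0.13305267  0.20877716]
0 [ 497.3 -213.6] None
1 [ 496.2 -222.6] [-1.1 -8.9]
2 [ 496.  -231.6] [-0.2 -9. ]
3 [ 496.7 -240.5] [ 0.7 -9. ]
4 [ 498.3 -249.4] [ 1.6 -8.9]
5 [ 500.8 -258. ] [ 2.5 -8.6]
6 [ 504.1 -266.4] [ 3.3 -8.4]
7 [ 508.3 -274.4] [ 4.1 -8. ]
8 [ 513.2 -281.9] [ 4.9 -7.5]
9 [ 518.8 -288.9] [ 5.6 -7. ]
10 [ 525.2 -295.3] [ 6.3 -6.4]
11 [ 532.1 -301.1] [ 6.9 -5.7]
12 [ 539.6 -306.1] [ 7.5 -5. ]
13 [ 547.5 -310.3] [ 7.9 -4.3]
14 [ 555.8 -313.8] [ 8.3 -3.4]
15 [ 564.4 -316.4] [ 8.6 -2.6]
16 [ 573.2 -318.1] [ 8.8 -1.7]
17 [ 582.2 -318.9] [ 9.  -0.8]
```

View pics/w9.png

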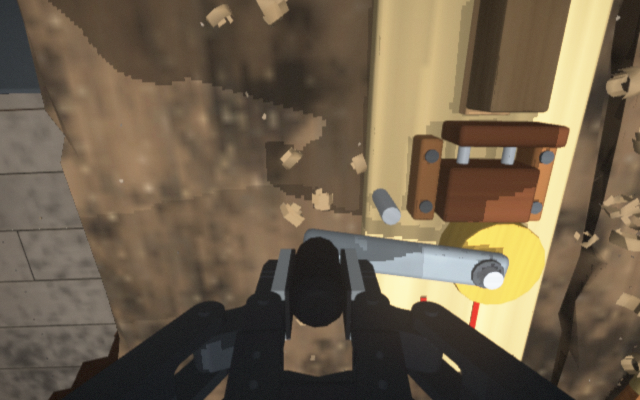

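The knob is held. I'll relieve the 10 N of vertical push and start the swing along the arc.

Call:
move_arm([
  {"fingers": 12, "translation": [0, 0, 2], "turn": 0},
  {"fingers": 12, "translation": [-1, -9, 0], "turn": 0},
  {"fingers": 12, "translation": [0, -9, 0], "turn": 0},
  {"fingers": 12, "translation": [1, -9, 0], "turn": 0},
  {"fingers": 12, "translation": [2, -9, 0], "turn": 0},
  {"fingers": 12, "translation": [2, -9, 0], "turn": 0},
  {"fingers": 12, "translation": [3, -8, 0], "turn": 0},
  {"fingers": 12, "translation": [4, -8, 0], "turn": 0},
  {"fingers": 12, "translation": [0, 0, 0], "turn": 0},
])

```text
t: 13.7
eef_pos: [0.5074, -0.2764, 0.0673]
tool_rot: [0.0, 1.0, -0.021, -0.001]
contact_force: [-6.4, -1.3, 0.7]
gripper_width: 0.249
```

```bash
python3 w.py w10 pivot:.082
```

```text
13.7 [ 0.50743602 -0.2763881   0.06734107] [ 3.77014848e-04  9.99781242e-01 -2.08937129e-02 -8.82297004e-04] [ 0.51171209 -0.19523824  0.20915069]
pivot 0.79 [507.9 167.4] [ 0.5844 -0.2277  0.082 ]
```

View pics/w10.png

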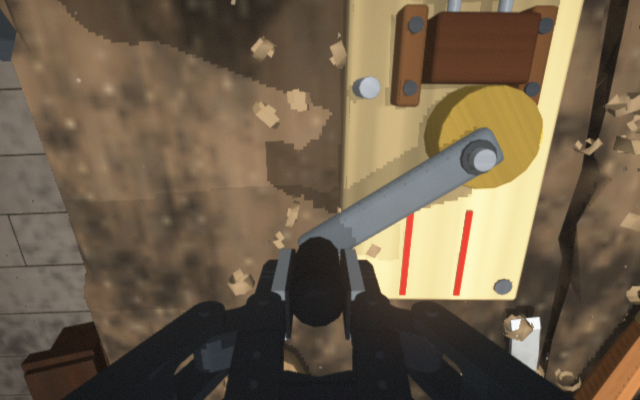

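Call:
move_arm([
  {"fingers": 12, "translation": [5, -7, 0], "turn": 0},
  {"fingers": 12, "translation": [5, -7, 0], "turn": 0},
  {"fingers": 12, "translation": [6, -6, 0], "turn": 0},
  {"fingers": 12, "translation": [7, -6, 0], "turn": 0},
  {"fingers": 12, "translation": [8, -5, 0], "turn": 0},
  {"fingers": 12, "translation": [8, -4, 0], "turn": 0},
  {"fingers": 12, "translation": [8, -3, 0], "turn": 0},
  {"fingers": 12, "translation": [9, -3, 0], "turn": 0},
  {"fingers": 12, "translation": [0, 0, 0], "turn": 0},
])

```text
t: 14.92
eef_pos: [0.5641, -0.3179, 0.0674]
tool_rot: [0.001, 1.0, -0.021, -0.0]
contact_force: [-4.8, -3.7, -1.2]
gripper_width: 0.247
```

```bash
python3 w.py w11 pivot:.082 peak_point:.082
```

```text
14.925 [ 0.56406519 -0.31791412  0.06739108] [ 1.03068747e-03  9.99786435e-01 -2.06392174e-02 -2.10941082e-04] [ 0.56813206 -0.23657586  0.20911463]
pivot 0.86 [364.2  58.2] [ 0.585  -0.2276  0.082 ]
peak_point 0.8 [351.5 284.2] [ 0.5797 -0.3192  0.082 ]
```

View pics/w11.png

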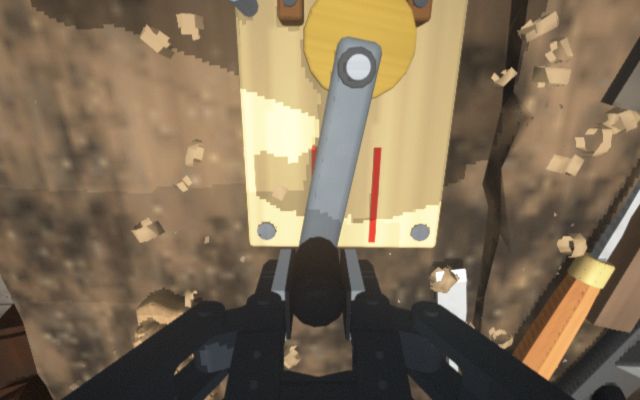

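The lever is nearly there: it lies over the left red line, with the right line at (377,195). About 17 mm in +x remains.

Call:
move_arm([
  {"fingers": 12, "translation": [8, -1, 0], "turn": 0},
  {"fingers": 12, "translation": [8, 0, 0], "turn": 0},
  {"fingers": 12, "translation": [2, 0, 0], "turn": 0},
  {"fingers": 12, "translation": [0, 0, 0], "turn": 0},
  {"fingers": 12, "translation": [0, 0, 0], "turn": 0},
])

```text
t: 15.7
eef_pos: [0.5815, -0.3202, 0.0675]
tool_rot: [0.002, 1.0, -0.021, -0.0]
contact_force: [-4.0, -6.2, -2.9]
gripper_width: 0.252
```

```bash
python3 w.py w12 pivot:.082 peak_point:.082 knob_grip:.082
```

```text
15.7 [ 0.58152    -0.32015048  0.06752032] [ 1.79306798e-03  9.99775600e-01 -2.11074281e-02 -1.03839289e-04] [ 0.58561567 -0.23859155  0.2091    ]
pivot 0.97 [312.9  55.7] [ 0.5845 -0.2282  0.082 ]
pivot 0.27 [315.9 279.7] [ 0.5816 -0.3185  0.082 ]
peak_point 0.57 [313.2 280.4] [ 0.5804 -0.3188  0.082 ]
knob_grip 0.58 [314.8 279.9] [ 0.5811 -0.3186  0.082 ]
```

View pics/w12.png

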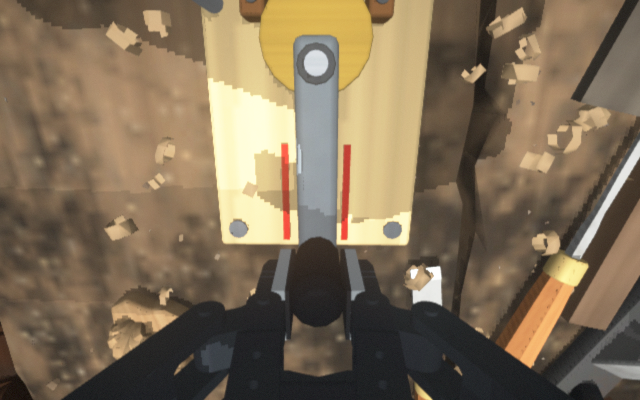

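The lever lies between the red lines (287 and 346, lever centre 317). Now I'll check the block and the rest from the other cameras.

```bash
python3 - <<'E'
from h import *
a=read_camera("scene");cv2.imwrite("pics/s13.png",cv2.resize(a[120:260,250:430],(771,600),interpolation=cv2.INTER_CUBIC))
b=read_camera("top");cv2.imwrite("pics/t13.png",cv2.resize(b[130:270,190:470],(800,400),interpolation=cv2.INTER_CUBIC))
c=cal("top")
for d in place_of("top","blank_center")[:4]: print(d["conf"],d["xy"],ray(c,d["xy"],.0415))
o=get_obs();print(o["t"],o["contact_force"],o["gripper_width"])
E
```

```text
0.58 [247.5, 227.1] [0.41691464 0.27217683 0.0415    ]
0.54 [370.3, 177.1] [ 0.59072078 -0.12358915  0.0415    ]
0.44 [228.4, 190.3] [0.53718665 0.34142103 0.0415    ]
16.05 [-3.47674107 -5.8865302  -3.33337314] 0.25469394233831266
```

View pics/s13.png

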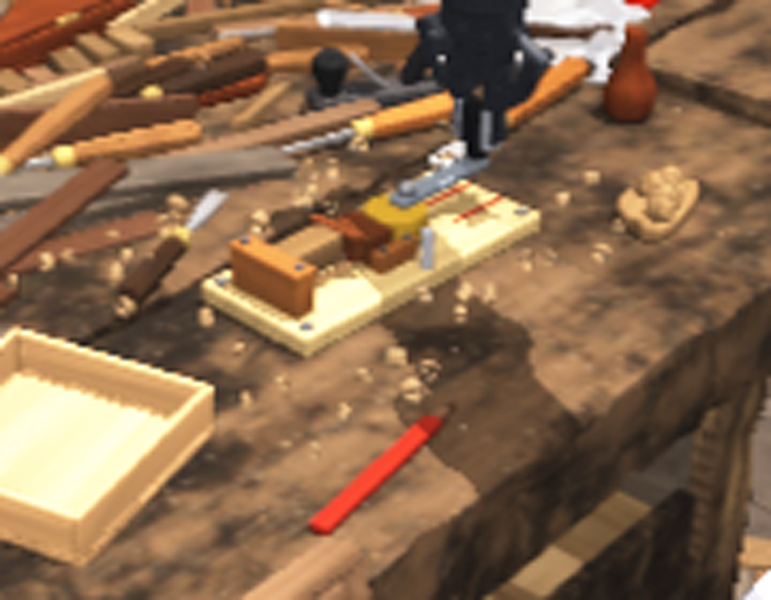

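View pics/t13.png

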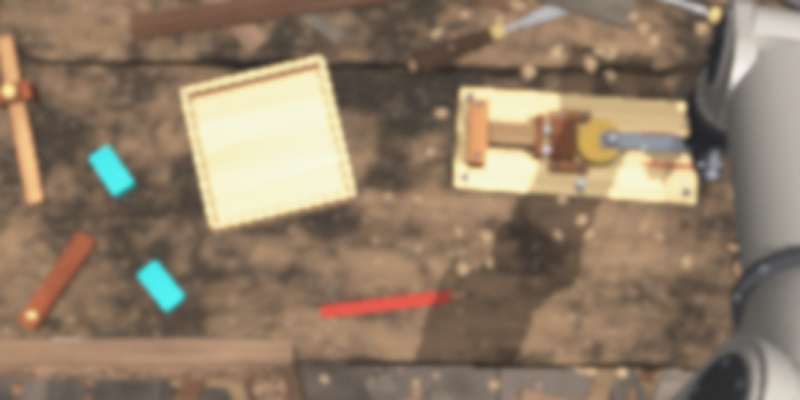

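Call:
move_arm([
  {"fingers": 12, "translation": [0, 0, 0], "turn": 0},
  {"fingers": 12, "translation": [0, 0, 0], "turn": 0},
  {"fingers": 12, "translation": [0, 0, 0], "turn": 0},
  {"fingers": 12, "translation": [0, 0, 0], "turn": 0},
  {"fingers": 12, "translation": [0, 0, 0], "turn": 0},
  {"fingers": 12, "translation": [0, 0, 0], "turn": 0},
])

```text
t: 16.8
eef_pos: [0.5814, -0.3202, 0.0675]
tool_rot: [0.002, 1.0, -0.021, -0.0]
contact_force: [-3.5, -6.7, -2.9]
gripper_width: 0.249
```

```bash
python3 w.py w14 knob_grip:.082
```

```text
16.8 [ 0.5814472  -0.32015788  0.06749562] [ 1.80132187e-03  9.99775989e-01 -2.10880949e-02 -1.36541178e-04] [ 0.58556448 -0.2385913   0.20910238]
knob_grip 0.63 [314.5 279.5] [ 0.5809 -0.3184  0.082 ]
```

View pics/w14.png

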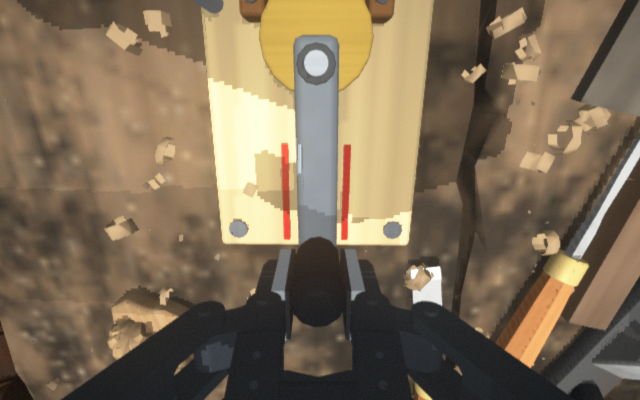

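The grip is steady: the lever is still centred between the lines (286 and 346) and nothing has moved. I'm handing in.

```bash
python3 -c "
from station import *
print(hand_in())"
```

```text
the job is handed in; nothing more can be done
None
```

I lifted the walnut block out of the bin, laid it lengthwise on the jig bed and let go. I then swung the lever by its knob along its arc to highest lift and handed in at about 17 s, still gripping the knob at 60 N.

- **Lever:** in the last wrist pictures it lay centred between the red lines. It stayed put through about 0.75 s of holding, with the grip width unchanged and the spring load showing as 3.5 N in x on the tool.
- **Block:** the top and scene views show it on the bed between jaw and fence. I judged the jaw's contact from those pictures and did not measure it.
- **Bystanders:** the pencil, bevel, marking gauge and carving looked untouched in the views that show them. I did not measure their positions before and after.
- **Small disagreements:** the TCP ended about 2 mm farther from the pivot than the nominal 90 mm, within calibration error. A steady force of about 6–7 N in y remained on the tool.
- **Forces:** the largest I read was about 19 N, when setting the block down on the bed.

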